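# Switch on the dosing rig in order

## Task

Switch on the dosing rig from its bench switches: with the fingertips press down first the large round key, then the square key and last the long bar key, each gently and all the way, so that it stays down. Do not touch the switch with the small round key, do not lift, tip or push the switches out of place, and leave the beaker and the vial where they are.

Things in the scene. Friction and masses are not known exactly. Their poses are not given: they have to be found in the camera images.
- switch_round: switch with a LARGE ROUND key: round grey housing 68 mm in diameter, black round key 40 mm in diameter. Loose on the bench on a rubber foot, about 0.7 kg, housing 34 mm high, the key in the middle of its top. Origin: centre of the underside, z up.
- key_round_top (a point): centre of the top face of the large round key; 52 mm above the bench when the key is fully up, 44 mm when fully down and let go; goes down with the key and its cap. The black cap is sprung on the key: it also yields 1 mm for each 2.5 N, at most 6 mm, and comes back when let go, so 5 to 8 N puts the key fully down.
- key_round (a joint): how far that key is pressed, m: 0 = up (top 18 mm proud of the housing), 0.008 = fully down on its stop (top 10 mm proud). Sliding it takes about 2.5 N plus some damping (25 N per m/s); it has no return spring and stays where it is left. May start up to 1 mm down.
- switch_square: switch with a SQUARE key: square grey housing 66 x 66 mm, black square key 34 x 34 mm. Loose on the bench on a rubber foot, about 0.7 kg, housing 34 mm high, the key in the middle of its top. Origin: centre of the underside, z up.
- key_square_top (a point): centre of the top face of the square key; 52 mm above the bench when the key is fully up, 44 mm when fully down and let go; goes down with the key and its cap. The black cap is sprung on the key: it also yields 1 mm for each 2.5 N, at most 6 mm, and comes back when let go, so 5 to 8 N puts the key fully down.
- key_square (a joint): how far that key is pressed, m: 0 = up (top 18 mm proud of the housing), 0.008 = fully down on its stop (top 10 mm proud). Sliding it takes about 2.5 N plus some damping (25 N per m/s); it has no return spring and stays where it is left. May start up to 1 mm down.
- switch_bar: switch with a LONG BAR key: oblong grey housing 50 mm (its x) by 100 mm (its y), black bar key 16 mm (x) by 60 mm (y). Loose on the bench on a rubber foot, about 0.7 kg, housing 34 mm high, the key in the middle of its top. Origin: centre of the underside, z up.
- key_bar_top (a point): centre of the top face of the long bar key; 52 mm above the bench when the key is fully up, 44 mm when fully down and let go; goes down with the key and its cap. The black cap is sprung on the key: it also yields 1 mm for each 2.5 N, at most 6 mm, and comes back when let go, so 5 to 8 N puts the key fully down.
- key_bar (a joint): how far that key is pressed, m: 0 = up (top 18 mm proud of the housing), 0.008 = fully down on its stop (top 10 mm proud). Sliding it takes about 2.5 N plus some damping (25 N per m/s); it has no return spring and stays where it is left. May start up to 1 mm down.
- switch_small: switch with a SMALL ROUND key, the one to leave untouched: round grey housing 46 mm in diameter, black round key 22 mm in diameter. Loose on the bench on a rubber foot, about 0.5 kg, housing 34 mm high, the key in the middle of its top. Origin: centre of the underside, z up.
- key_small_top (a point): centre of the top face of the small round key; 52 mm above the bench when the key is fully up, 44 mm when fully down and let go; goes down with the key and its cap. The black cap is sprung on the key: it also yields 1 mm for each 2.5 N, at most 6 mm, and comes back when let go, so 5 to 8 N puts the key fully down.
- key_small (a joint): how far that key is pressed, m: 0 = up (top 18 mm proud of the housing), 0.008 = fully down on its stop (top 10 mm proud). Sliding it takes about 2.5 N plus some damping (25 N per m/s); it has no return spring and stays where it is left. May start up to 1 mm down.
- beaker_small: small glass beaker, 43 mm in diameter, 55 mm high; a loose bystander. Origin: centre of its underside.
- vial: small glass vial with a white label and a black cap, 27 mm in diameter, 56 mm high; a loose bystander. Origin: centre of its underside.
Mind the look-alikes: they are no part of the job. What is shaped like the switch_square but yellow is not meant.

How it is judged:
By the outcome, as a careful person would: the job done as asked, in the order asked, and still so for the second after the job is handed in, with the robot touching nothing.
It also fails if it takes over 40 s, if anything falls off the work surface, if the arm or the gripper's body presses on something with over 40 N, if the wrist force passes 120 N, or if a joint passes its speed limit or range.

## Robot

A 6-joint arm with a two-finger parallel gripper is mounted at the origin on a cart in front of the work surface, level with it; the furniture and walls round the work are solid. World frame = base frame: x ahead of the robot, y to its left, z up, the work surface at z = 0. Lengths are in mm, angles in rad, forces in N, time in s.
With the tool pointing down it reaches from about 325 to 900 mm from the base axis. Payload 6.1 kg.
Tool frame: the origin (TCP) lies at the very end of the fingers, on their centre line; the grasp point (between the pads) lies 19 mm behind it; z points along the fingers, y is the line along which they close (so a half turn about z gives the same grasp; the last joint's range is limited). The gripper opens to 85 mm and grips with 20 to 120 N. Pads are 22 mm wide; open, the fingers measure 114 mm over their backs; the gripper's body (76 mm by 85 mm) begins 54 mm behind the grasp point. The pads swing forward as they close: fully open they stand 13 mm farther back than shut.
Start: joints at [1.187, 0.22, 1.526, -0, 1.395, -0.126], TCP at [159.345, 604.338, 231.3] pointing down, gripper open.
Joint ranges: [-2.98, 2.98], [-0.91, 2.08], [0.09, 2.57], [-1.24, 4.39], [0.2, 2.65], [-2.68, 2.68]. Speed limits (rad/s): [2.57, 2.57, 3.01, 3.14, 3.14, 3.14].

## Interface

Orientations are given as a rotation vector (axis times angle).
In Python, from workcell import r, cams gives the robot as it stands.
- The arm moves only by the tool send_rows, never from a script. Its argument "motion" is one flat list of numbers, 6 for each row, row after row: the shift along the tool's x, y, z in cm, then the turn, a rotation vector about the tool's x, y, z in degrees. A call has 1 to 10 rows; each row is the pose to reach, as a shift and turn from the pose commanded when the call began, along the tool's axes at that moment; what a row does not reach only later rows make up. A row lasts 1/12 s, in which the tool goes at most 41.7 mm and 7.16 degrees, less where a joint would pass 70% of its speed; a pose out of reach is approached as far as the arm can. A call with a gripper value outside its range is refused whole. "claw" is the opening, from 0 (shut) to 1 (fully open), set as the call begins (left out, the last holds). The fingers move at their own pace and stop on an object; the grip force is fixed at half the most. Time passes only in rows, so rows that repeat a pose let the fingers close. It gives the time, the measured TCP pose, the force, the opening and the grip force at its end, in the units of the state.
- r.state(): the state, without advancing time (a new reading comes with each control period).
- cams.snapshot(name): name is "scene" or "side" or "wrist"; returns the picture (400x640x3 uint8, blue, green, red); there is no depth.
- cams.camera_model(name): a dict with "fx", "fy", "cx", "cy" (pixels), "eye" and "attitude" of the camera in the world. Camera axes: x right, y down, z forward; pixel columns grow to the right and rows downward; lengths in mm; the calibration is good to about 2 mm. A picture is of the moment at which its call begins: read the wrist's pose just before it. camera_model takes no time and is no camera call; for the wrist camera it gives the pose at the moment of the call.
- r.job_done(): hands the job in; it is judged then, once.
The state is a dict: "time_s": time; "qpos": joint angles; "qvel": joint speeds; "tau": joint torques, N m; "ee_pos": TCP position; "ee_rot": TCP orientation; "force": force on the tool from outside, world axes, zero at the start; "moment": the same for the moment, N m; "width": finger opening in mm; "grip_force": force on a finger pad.
Only numpy, scipy, OpenCV 4.12 (cv2) and the standard library are available. Lean on these libraries where they do the work, as an engineer would, in place of code of your own. Each camera call takes 0.05 s, during which the arm holds its last target. There are 200 camera calls.

## Working session

There is one attempt and no reset: what is moved stays moved. The work goes in short steps, Python scripts to look and compute and a tool call to move; the robot and the scene stay as the last step left them, time stands still between calls to the robot, and variables do not carry over. Pictures are saved under pics/ and viewed, at most 10 in all, crops included, and the job is handed in when it is done.

Besides the shell and the picture viewer there is one more tool, called after "Request:" as name(argument=value, ...) on one line, values as JSON. send_rows: Moves the arm, as the interface text tells. Its arguments: {"type":"object","properties":{"motion":{"type":"array","items":{"type":"number"}},"claw":{"type":"number"}},"required":["motion"]}

```bash
mkdir -p pics; python3 - <<'E'
from workcell import r,cams
import cv2,json
for n in ("scene","side"):
    cv2.imwrite(f"pics/{n}0.png",cams.snapshot(n)); print(n,cams.camera_model(n))
s=r.state(); print(s)
E
```

```text
scene {'fx': 383.68732196947906, 'fy': 383.68732196947906, 'cx': 315.67141049916665, 'cy': 199.67904774506303, 'eye': array([-229.42383994, -419.29546395,  729.019863  ]), 'attitude': array([-1.96437428,  1.02027993, -0.51037418])}
side {'fx': 385.0193135801715, 'fy': 385.0193135801715, 'cx': 315.4878797116409, 'cy': 203.8078034777745, 'eye': array([ 446.42456648, 1124.50365179,  469.11536003]), 'attitude': array([-0.1341247 ,  2.55776412, -1.73992353])}
{'time_s': 0.1, 'qpos': array([ 1.18691097e+00,  2.21169379e-01,  1.52753324e+00,  2.48459363e-05,
        1.39469033e+00, -1.26066894e-01]), 'qvel': array([-0.00188793, -0.00160803, -0.00183829, -0.00094494, -0.00089633,
       -0.00091678]), 'tau': array([ 1.50210384e-03, -4.98247182e+01, -3.90544510e+01, -2.07991784e-04,
        5.71793833e-03,  2.84984435e-05]), 'ee_pos': array([159.12222877, 603.82725089, 230.27559248]), 'ee_rot': array([-4.03804846e-01, -3.11505009e+00,  2.72637420e-03]), 'force': array([0.01639504, 0.98759199, 0.07870937]), 'moment': array([-0.0269696 ,  0.02335257,  0.02050689]), 'grip_force': 0.0, 'width': 85.4628186207586}
```

View pics/scene0.png

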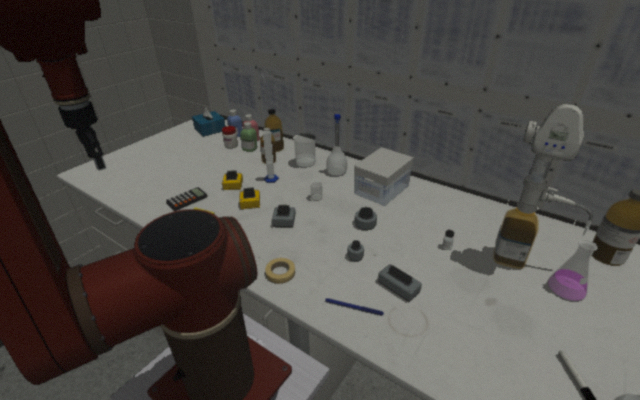

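View pics/side0.png

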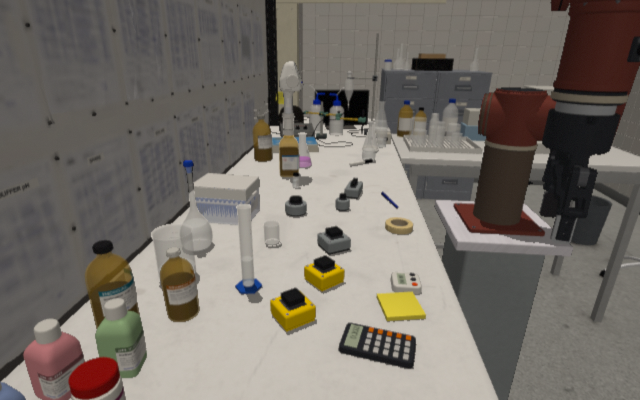

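The scene view shows the grey switches: square (284,215), large round (366,217), small round (355,251) and bar (400,282). The yellow look-alikes are at (249,198) and (232,180), the beaker at (316,190) and the vial at (448,239). The side view shows square (333,238), large round (296,205), small (342,202) and bar (353,187), with the yellow ones at (324,272) and (293,309).

Possible confusions are square against the two yellow switches, and large round against small round. I choose grey (284,215) and (366,217), and check them in a crop.

```bash
cat > h.py <<'E'
import numpy as np,cv2
from scipy.spatial.transform import Rotation as R
def ray(m,u,v):
    d=np.array([(u-m['cx'])/m['fx'],(v-m['cy'])/m['fy'],1.]); return np.array(m['eye']),R.from_rotvec(m['attitude']).apply(d)
def onz(m,u,v,z):
    e,d=ray(m,u,v); return e+d*(z-e[2])/d[2]
def pix(m,p):
    c=R.from_rotvec(m['attitude']).inv().apply(np.array(p)-m['eye']); return c[0]/c[2]*m['fx']+m['cx'],c[1]/c[2]*m['fy']+m['cy']
def dark(im,u,v,w=14,t=45):
    """centroid, area, contour of the dark blob nearest (u,v)"""
    m=np.zeros(im.shape[:2],np.uint8); u,v=int(u),int(v)
    m[max(v-w,0):v+w,max(u-w,0):u+w]=1
    m&=(im.max(2)<t).astype(np.uint8)
    n,l,s,c=cv2.connectedComponentsWithStats(m)
    if n<2: return None
    i=1+np.argmax(s[1:,4]); return c[i],s[i,4],(l==i).astype(np.uint8)
E
python3 - <<'E'
from h import *
from workcell import cams
P={'scene':dict(round=(366,213),square=(284,211),bar=(400,275),small=(355,246)),'side':dict(round=(295,201),square=(333,233),bar=(354,183),small=(343,198))}
for n in P:
    im=cv2.imread(f'pics/{n}0.png'); m=cams.camera_model(n)
    for k,(u,v) in P[n].items():
        b=dark(im,u,v)
        if b: print(n,k,b[0].round(1),b[1],onz(m,*b[0],47).round(0))
        else: print(n,k,im[v-3:v+4,u].max(1))
    if n=='side': m2=m
    for k,(u,v) in dict(beaker=(316,198),vial=(448,247)).items():
        if n=='scene': print(k,onz(m,u,v,0).round(0))
im=cv2.imread('pics/scene0.png'); cv2.imwrite('pics/c1.png',cv2.resize(im[160:310,220:460],None,fx=3.3,fy=3.3,interpolation=cv2.INTER_CUBIC))
E
```

```text
scene round [365.4 213. ] 115 [601.  16.  47.]
scene square [283.1 210.2] 95 [473. 231.  47.]
scene bar [399.8 275.3] 183 [ 424. -181.   47.]
scene small [355.4 245.1] 51 [459. -34.  47.]
beaker [640. 228.   0.]
vial [ 646. -227.    0.]
side round [295.4 200.1] 76 [609.  39.  47.]
side square [333.6 232.6] 141 [481. 251.  47.]
side bar [353.7 182.7] 38 [ 433. -153.   47.]
side small [342.8 196.2] 32 [466. -13.  47.]
```

View pics/c1.png

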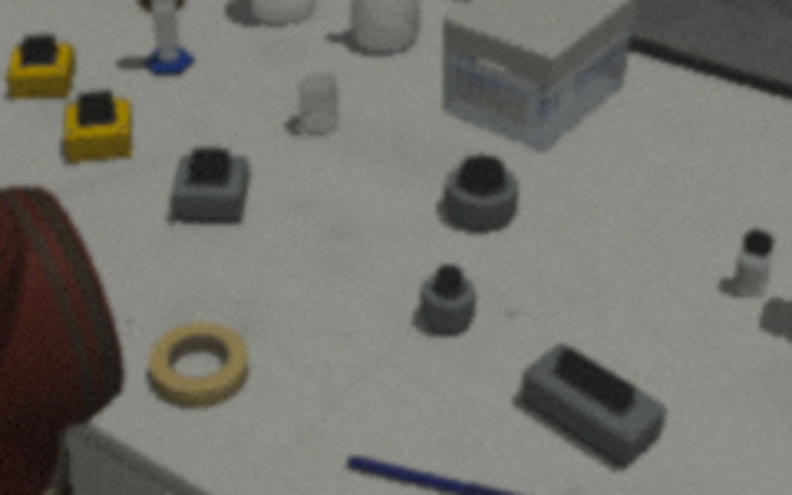

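The crop confirms the choice: the large round, square and bar housings are grey, and the look-alikes are clearly yellow. The two views cross at key height (~42 mm), giving roughly round (608,20), square (480,235), bar (430,-177) and small (466,-30).

```bash
cat >> h.py <<'E'
def go(s,p):
    """cm shift along tool axes from the pose in state s to world p"""
    return (R.from_rotvec(s['ee_rot']).inv().apply(np.array(p,float)-s['ee_pos'])/10).round(2)
E
python3 - <<'E'
from h import *
from workcell import r,cams
s=r.state(); print(R.from_rotvec(s['ee_rot']).as_matrix().round(3)); print(go(s,(608,20,200)))
m=cams.camera_model('wrist'); print(m, pix(m,s['ee_pos']))
E
```

```text
[[-0.967  0.255 -0.001]
 [ 0.255  0.967 -0.002]
 [ 0.    -0.002 -1.   ]]
[-58.29 -45.     3.09]
{'fx': 287.47053599903035, 'fy': 287.47053599903035, 'cx': 317.82760851361604, 'cy': 198.90343859855273, 'eye': array([ 79.33331177, 626.76550596, 372.95107079]), 'attitude': array([2.27376272, 1.75031978, 0.28706321])} (np.float64(314.8021292211074), np.float64(257.55718702391965))
```

Request:
send_rows(motion=[-58.3,-45,3,0,0,0,-58.3,-45,3,0,0,0,-58.3,-45,3,0,0,0,-58.3,-45,3,0,0,0,-58.3,-45,3,0,0,0,-58.3,-45,3,0,0,0,-58.3,-45,3,0,0,0,-58.3,-45,3,0,0,0,-58.3,-45,3,0,0,0,-58.3,-45,3,0,0,0], claw=0)

```text
time_s: 0.93
ee_pos: [413.8, 272.5, 214.1]
ee_rot: [-0.404, -3.115, 0.0]
force: [0.8, 0.1, 1.3]
width: 0.1
grip_force: 0.0
```

Request:
send_rows(motion=[-25.2,-19.4,1.4,0,0,0,-25.2,-19.4,1.4,0,0,0,-25.2,-19.4,1.4,0,0,0,-25.2,-19.4,1.4,0,0,0,-25.2,-19.4,1.4,0,0,0,-25.2,-19.4,1.4,0,0,0,-25.2,-19.4,1.4,0,0,0,-25.2,-19.4,1.4,0,0,0,-25.2,-19.4,1.4,0,0,0,-25.2,-19.4,1.4,0,0,0])

```text
time_s: 1.77
ee_pos: [607.4, 21.1, 199.3]
ee_rot: [-0.408, -3.113, -0.0]
force: [0.3, 0.2, 0.1]
width: -0.2
grip_force: 0.0
```

```bash
python3 - <<'E'
from h import *
from workcell import r,cams
s=r.state(); m=cams.camera_model('wrist'); im=cams.snapshot('wrist'); cv2.imwrite('pics/w1.png',im)
print(s['ee_pos'],s['force'],m['eye'])
for k,p in dict(round=(608,20,52),square=(480,235,52),bar=(430,-177,52),small=(466,-30,52),tcp=s['ee_pos']).items(): print(k,np.round(pix(m,p)))
E
```

```text
[607.3577288   21.12343234 199.25202024] [0.25259948 0.1517761  0.08655478] [527.79239672  43.98523447 342.06540426]
round [315. 187.]
square [520. -16.]
bar [56. 59.]
small [221.  55.]
tcp [315. 258.]
```

View pics/w1.png

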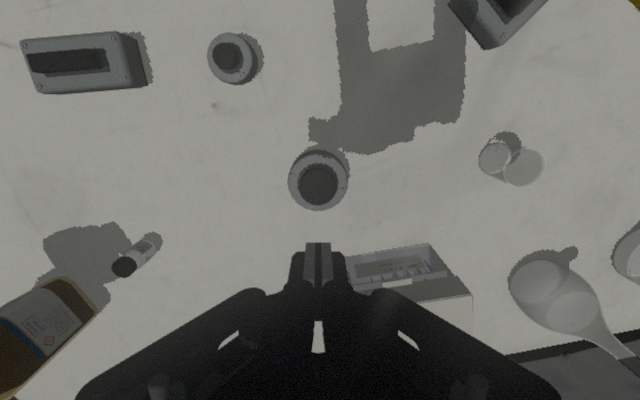

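The wrist view shows the large round key at (318,183), the bar at (65,60), the small key at (230,57) and the square at the edge (510,10). The box is at (390,270), right of the fingers.

```bash
python3 - <<'E'
from h import *
from workcell import r,cams
m=cams.camera_model('wrist'); im=cv2.imread('pics/w1.png'); s=r.state()
for k,u,v,w in(('round',318,184,30),('small',229,57,20),('bar',66,60,45)):
    b=dark(im,u,v,w,60); c=cv2.findContours(b[2],0,1)[0][0]; q=cv2.minAreaRect(c)
    print(k,b[0],b[1],q,onz(m,*b[0],50).round(1))
    for p in cv2.boxPoints(q): print('   ',onz(m,*p,50).round(0)[:2],end='')
    print()
for z in(0,70):
  print('box',z,[onz(m,u,v,z).round(0)[:2].tolist() for u,v in((350,258),(430,243),(472,293),(472,335))])
ms=cams.camera_model('scene'); print('box scene base',onz(ms,384,203,0),onz(ms,357,182,0))
p=onz(m,*dark(im,318,184,30,60)[0],50)
print(go(s,(p[0],p[1],80)))
E
```

```text
round [318.0066778  184.12437396] 1198 ((318.1029052734375, 184.16175842285156), (37.04369354248047, 40.30216598510742), 30.963754653930664) [606.3  24.6  50. ]
    [607.  -4.]    [577.  27.]    [605.  53.]    [637.  23.]
small [226.72575251  55.78762542] 598 ((227.0, 56.0), (26.0, 28.0), 90.0) [466.6 -25.   50. ]
    [454. -33.]    [460.  -9.]    [480. -16.]    [474. -41.]
bar [68.07223209 61.27531083] 1689 ((67.53689575195312, 62.405738830566406), (24.444650650024414, 81.39163208007812), 84.80557250976562) [ 433.3 -168.    50. ]
    [ 418. -202.]    [ 431. -128.]    [ 450. -135.]    [ 437. -212.]
box 0 [[731.0, 36.0], [736.0, 144.0], [830.0, 190.0], [905.0, 184.0]]
box 70 [[689.0, 38.0], [693.0, 124.0], [768.0, 161.0], [828.0, 155.0]]
box scene base [741.03527321  23.18394541   0.        ] [805.94866171 165.39017831   0.        ]
[ 0.09  0.21 11.95]
```

Request:
send_rows(motion=[0.1,0.3,4,0,0,0,0.1,0.3,8,0,0,0,0.1,0.3,11,0,0,0,0.1,0.3,13,0,0,0,0.1,0.3,13.6,0,0,0,0.1,0.3,13.9,0,0,0,0.1,0.3,13.9,0,0,0,0.1,0.3,13.9,0,0,0])

```text
time_s: 2.48
ee_pos: [608.5, 26.1, 63.4]
ee_rot: [0.402, 3.113, 0.0]
force: [0.3, 0.1, 0.7]
width: -0.2
grip_force: 0.0
```

```bash
python3 - <<'E'
from h import *
from workcell import r,cams
s=r.state(); m=cams.camera_model('wrist'); im=cams.snapshot('wrist'); cv2.imwrite('pics/w2.png',im)
print(s['ee_pos'],s['force'],go(s,(606.5,24,41.6)))
E
```

```text
[608.47324333  26.10646522  63.43361309] [0.29788332 0.07263345 0.69050841] [ 0.14 -0.26  2.18]
```

View pics/w2.png

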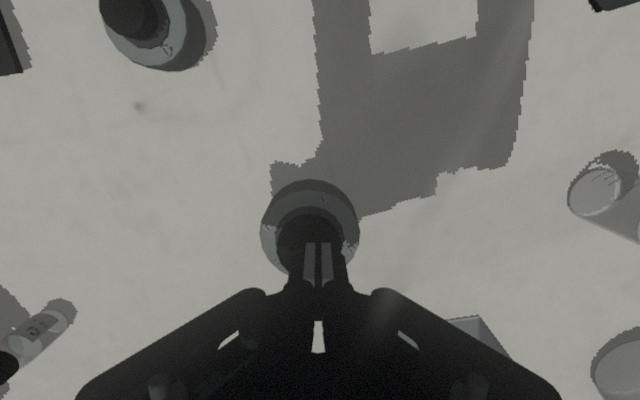

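The fingertips at (317,258) hang over the large round key, centred near (311,242), well inside it. A small correction goes in with the press.

Request:
send_rows(motion=[0.1,-0.3,0.4,0,0,0,0.1,-0.3,0.8,0,0,0,0.1,-0.3,1.1,0,0,0,0.1,-0.3,1.3,0,0,0,0.1,-0.3,1.5,0,0,0,0.1,-0.3,1.6,0,0,0,0.1,-0.3,1.7,0,0,0,0.1,-0.3,1.8,0,0,0,0.1,-0.3,1.8,0,0,0])

```text
time_s: 3.28
ee_pos: [605.6, 22.9, 43.3]
ee_rot: [0.404, 3.115, -0.0]
force: [1.4, -1.0, 1.4]
width: -0.0
grip_force: 1.0
```

Request:
send_rows(motion=[0,0,0.1,0,0,0,0,0,0.1,0,0,0,0,0,0.1,0,0,0])

```text
time_s: 3.53
ee_pos: [605.6, 22.9, 42.6]
ee_rot: [0.404, 3.115, -0.0]
force: [-0.2, -1.6, 3.7]
width: 0.1
grip_force: 1.8
```

Request:
send_rows(motion=[0,0,0.1,0,0,0,0,0,0.1,0,0,0,0,0,0.1,0,0,0])

```text
time_s: 3.78
ee_pos: [605.6, 22.9, 41.7]
ee_rot: [0.404, 3.115, -0.0]
force: [-1.1, -1.3, 5.1]
width: 0.1
grip_force: 2.8
```

Request:
send_rows(motion=[0,0,0.08,0,0,0,0,0,0.08,0,0,0,0,0,0.08,0,0,0,0,0,0.08,0,0,0])

```text
time_s: 4.12
ee_pos: [605.7, 22.9, 41.2]
ee_rot: [0.404, 3.115, -0.0]
force: [-0.7, -1.8, 7.8]
width: 0.2
grip_force: 3.5
```

```bash
python3 - <<'E'
from h import *
from workcell import r,cams
print(r.state()['force'])
E
```

```text
[-0.68428535 -1.84684845  7.75619376]
```

Request:
send_rows(motion=[0,0,-0.3,0,0,0,0,0,-0.8,0,0,0,0,0,-1.6,0,0,0,0,0,-4,0,0,0,0,0,-8,0,0,0,0,0,-12,0,0,0,0,0,-14,0,0,0])

```text
time_s: 4.7
ee_pos: [607.1, 23.2, 186.0]
ee_rot: [0.403, 3.11, 0.001]
force: [1.6, 0.3, 0.2]
width: -0.1
grip_force: 0.0
```

```bash
python3 - <<'E'
from h import *
from workcell import r,cams
s=r.state(); m=cams.camera_model('wrist'); im=cams.snapshot('wrist'); cv2.imwrite('pics/w3.png',im)
b=dark(im,*pix(m,(606,23,44)),30,60); print(s['ee_pos'],b[0],b[1],onz(m,*b[0],42.5),go(s,(480,235,180)))
E
```

```text
[607.14432193  23.20832148 186.02754236] [315.41482112 186.6967632 ] 1174 [608.06581912  22.55400892  42.5       ] [17.69 17.24  0.53]
```

View pics/w3.png

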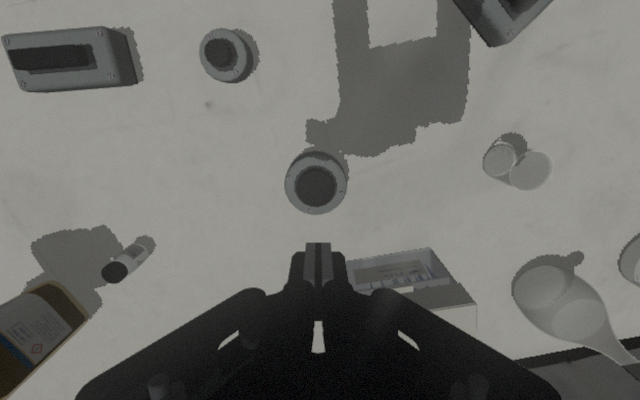

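The round key at (315,187) now sits lower and centred, and the housing hasn't moved. Next is the square.

Request:
send_rows(motion=[17.7,17.2,0,0,0,0,17.7,17.2,0,0,0,0,17.7,17.2,0,0,0,0,17.7,17.2,0,0,0,0,17.7,17.2,0,0,0,0,17.7,17.2,0,0,0,0,17.7,17.2,0,0,0,0,17.7,17.2,0,0,0,0,17.7,17.2,0,0,0,0])

```text
time_s: 5.5
ee_pos: [478.0, 234.4, 180.4]
ee_rot: [-0.402, -3.116, 0.001]
force: [0.1, -0.8, 0.7]
width: 0.2
grip_force: 0.0
```

```bash
python3 - <<'E'
from h import *
from workcell import r,cams
s=r.state(); m=cams.camera_model('wrist'); im=cams.snapshot('wrist'); cv2.imwrite('pics/w4.png',im)
b=dark(im,*pix(m,(480,235,52)),32,60); p=onz(m,*b[0],50); q=cv2.minAreaRect(cv2.findContours(b[2],0,1)[0][0])
print(s['ee_pos'],b[0],b[1],q,p,go(s,(p[0],p[1],62)))
E
```

```text
[477.9518575  234.4128402  180.41823937] [321.03103181 187.47245927] 1289 ((320.5811462402344, 187.3660430908203), (36.61199188232422, 37.71772003173828), 42.51044845581055) [476.57992867 239.91403249  50.        ] [ 0.27  0.5  11.84]
```

View pics/w4.png

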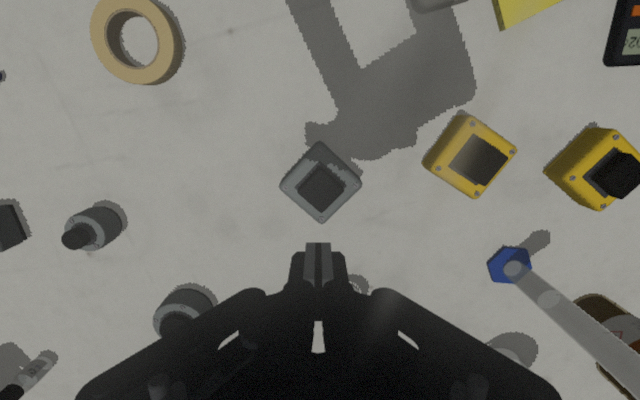

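The grey square key is at (321,187), its housing rotated 45°, and the yellow ones are well clear at (478,160) and up. I'll press here.

Request:
send_rows(motion=[0.2,0.5,4,0,0,0,0.2,0.5,8,0,0,0,0.2,0.5,11,0,0,0,0.2,0.5,12,0,0,0,0.2,0.5,12.4,0,0,0,0.2,0.5,12.7,0,0,0,0.2,0.5,13,0,0,0,0.2,0.5,13.3,0,0,0,0.2,0.5,13.5,0,0,0,0.2,0.5,13.6,0,0,0])

```text
time_s: 6.38
ee_pos: [479.2, 240.1, 46.1]
ee_rot: [0.403, 3.112, 0.002]
force: [2.2, -0.0, 2.2]
width: 0.2
grip_force: 1.2
```

Request:
send_rows(motion=[0,0,0.1,0,0,0,0,0,0.1,0,0,0,0,0,0.1,0,0,0])

```text
time_s: 6.63
ee_pos: [478.0, 240.1, 44.1]
ee_rot: [0.404, 3.114, 0.001]
force: [1.7, 0.8, 2.5]
width: 0.1
grip_force: 1.0
```

Request:
send_rows(motion=[0,0,0.1,0,0,0,0,0,0.15,0,0,0,0,0,0.15,0,0,0,0,0,0.15,0,0,0])

```text
time_s: 6.97
ee_pos: [477.9, 240.1, 42.4]
ee_rot: [0.404, 3.115, 0.001]
force: [0.8, 1.2, 4.2]
width: 0.3
grip_force: 2.0
```

Request:
send_rows(motion=[0,0,0.1,0,0,0,0,0,0.1,0,0,0,0,0,0.1,0,0,0])

```text
time_s: 7.22
ee_pos: [477.9, 240.1, 41.5]
ee_rot: [0.404, 3.115, 0.001]
force: [0.6, -0.1, 6.6]
width: -0.0
grip_force: 3.1
```

Request:
send_rows(motion=[0,0,0.04,0,0,0,0,0,0.04,0,0,0,0,0,0.04,0,0,0])

```text
time_s: 7.47
ee_pos: [477.9, 240.1, 41.2]
ee_rot: [0.404, 3.115, 0.001]
force: [0.5, 1.0, 7.8]
width: -0.1
grip_force: 3.4
```

Request:
send_rows(motion=[0,0,-0.3,0,0,0,0,0,-0.8,0,0,0,0,0,-1.6,0,0,0,0,0,-4,0,0,0,0,0,-8,0,0,0,0,0,-12,0,0,0,0,0,-14,0,0,0])

```text
time_s: 8.05
ee_pos: [478.6, 240.2, 185.5]
ee_rot: [0.403, 3.112, 0.003]
force: [1.5, 0.6, 0.8]
width: 0.2
grip_force: 0.0
```

```bash
python3 - <<'E'
from h import *
from workcell import r,cams
s=r.state(); m=cams.camera_model('wrist'); im=cams.snapshot('wrist'); cv2.imwrite('pics/w5.png',im)
b=dark(im,*pix(m,(477,239,44)),32,60); print(s['ee_pos'],b[0],b[1],onz(m,*b[0],43),go(s,(435,-170,185)))
E
```

```text
[478.57867635 240.19018779 185.47932007] [314.57450628 185.6005386 ] 1114 [477.59649511 239.24226723  43.        ] [-6.240e+00 -4.078e+01 -2.000e-02]
```

Request:
send_rows(motion=[-6.2,-40.8,0,0,0,0,-6.2,-40.8,0,0,0,0,-6.2,-40.8,0,0,0,0,-6.2,-40.8,0,0,0,0,-6.2,-40.8,0,0,0,0,-6.2,-40.8,0,0,0,0,-6.2,-40.8,0,0,0,0,-6.2,-40.8,0,0,0,0,-6.2,-40.8,0,0,0,0,-6.2,-40.8,0,0,0,0])

```text
time_s: 8.93
ee_pos: [431.9, -172.4, 180.3]
ee_rot: [-0.404, -3.114, -0.001]
force: [0.7, -0.2, -1.2]
width: 0.0
grip_force: 0.0
```

Request:
send_rows(motion=[0,0,0,0,0,0,0,0,0,0,0,0,0,0,0,0,0,0])

```text
time_s: 9.18
ee_pos: [432.7, -170.0, 180.0]
ee_rot: [-0.405, -3.114, -0.002]
force: [0.6, -0.1, -0.1]
width: -0.2
grip_force: 0.0
```

```bash
python3 - <<'E'
from h import *
from workcell import r,cams
s=r.state(); m=cams.camera_model('wrist'); im=cams.snapshot('wrist'); cv2.imwrite('pics/w6.png',im)
b=dark(im,*pix(m,(433,-170,52)),45,60); p=onz(m,*b[0],50); q=cv2.minAreaRect(cv2.findContours(b[2],0,1)[0][0])
print(s['ee_pos'],s['force'],b[0],b[1],q,p,go(s,(p[0],p[1],62)))
E
```

```text
[ 432.67596385 -169.95169523  180.02109136] [ 0.59788815 -0.08492338 -0.12499073] [310.58757062 186.92493947] 1239 ((310.5242614746094, 186.82318115234375), (21.215415954589844, 61.35269546508789), 85.71085357666016) [ 427.83241173 -173.9590127    50.        ] [ 0.34 -0.52 11.8 ]
```

View pics/w6.png

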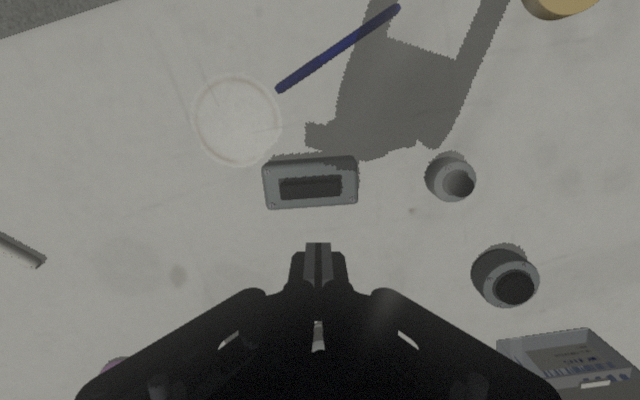

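The bar key is at (311,187), long axis along the finger line. The small switch at (450,177) is about 145 mm away, so I'll press.

Request:
send_rows(motion=[0.3,-0.5,4,0,0,0,0.3,-0.5,8,0,0,0,0.3,-0.5,11,0,0,0,0.3,-0.5,12,0,0,0,0.3,-0.5,12.4,0,0,0,0.3,-0.5,12.7,0,0,0,0.3,-0.5,13,0,0,0,0.3,-0.5,13.3,0,0,0,0.3,-0.5,13.5,0,0,0,0.3,-0.5,13.6,0,0,0])

```text
time_s: 10.07
ee_pos: [430.7, -175.2, 45.9]
ee_rot: [0.404, 3.112, -0.002]
force: [1.8, 1.1, 2.7]
width: -0.3
grip_force: 1.2
```

Request:
send_rows(motion=[0,0,0.1,0,0,0,0,0,0.15,0,0,0,0,0,0.15,0,0,0,0,0,0.15,0,0,0])

```text
time_s: 10.4
ee_pos: [429.5, -175.0, 43.4]
ee_rot: [0.404, 3.115, -0.001]
force: [1.2, -0.8, 1.7]
width: 0.1
grip_force: 1.0
```

Request:
send_rows(motion=[0,0,0.1,0,0,0,0,0,0.15,0,0,0,0,0,0.15,0,0,0,0,0,0.15,0,0,0])

```text
time_s: 10.73
ee_pos: [429.5, -174.9, 41.9]
ee_rot: [0.404, 3.115, -0.001]
force: [0.4, -1.2, 5.0]
width: 0.3
grip_force: 2.5
```

Request:
send_rows(motion=[0,0,0.07,0,0,0,0,0,0.07,0,0,0,0,0,0.07,0,0,0])

```text
time_s: 10.98
ee_pos: [429.5, -174.9, 41.4]
ee_rot: [0.404, 3.115, -0.001]
force: [0.6, -1.3, 6.4]
width: -0.1
grip_force: 3.2
```

Request:
send_rows(motion=[0,0,0.04,0,0,0,0,0,0.04,0,0,0,0,0,0.04,0,0,0])

```text
time_s: 11.23
ee_pos: [429.5, -175.0, 41.1]
ee_rot: [0.404, 3.115, -0.001]
force: [-0.4, -0.8, 7.8]
width: -0.4
grip_force: 3.6
```

Request:
send_rows(motion=[0,0,-0.3,0,0,0,0,0,-0.8,0,0,0,0,0,-1.6,0,0,0,0,0,-4,0,0,0,0,0,-8,0,0,0,0,0,-12,0,0,0,0,0,-14,0,0,0,0,0,-14,0,0,0,0,0,-14,0,0,0])

```text
time_s: 11.98
ee_pos: [429.7, -174.8, 182.0]
ee_rot: [0.403, 3.113, -0.002]
force: [0.1, 0.1, -1.9]
width: 0.1
grip_force: 0.0
```

```bash
python3 - <<'E'
from h import *
from workcell import r,cams
s=r.state(); m=cams.camera_model('wrist'); im=cams.snapshot('wrist'); cv2.imwrite('pics/w7.png',im)
b=dark(im,*pix(m,(429,-174,44)),45,60); print(s['ee_pos'],b[0],b[1],onz(m,*b[0],43))
a=cv2.imread('pics/scene0.png'); c=cams.snapshot('scene'); d=cams.snapshot('side')
S=lambda i:cv2.resize(i,None,fx=3,fy=3,interpolation=cv2.INTER_CUBIC)
cv2.imwrite('pics/fin.png',np.vstack([cv2.resize(a[165:310,225:465],(480,290)),cv2.resize(c[165:310,225:465],(480,290))]))
E
```

```text
[ 429.68346191 -174.8091219   181.97950999] [315.81981982 186.89489489] 999 [ 429.14853201 -174.93564683   43.        ]
```

View pics/fin.png

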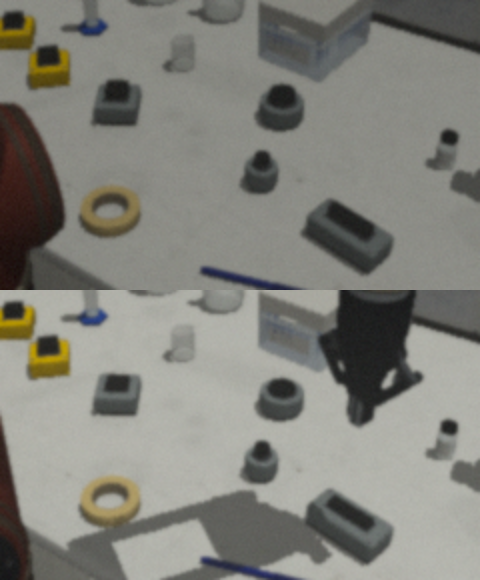

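View pics/w7.png

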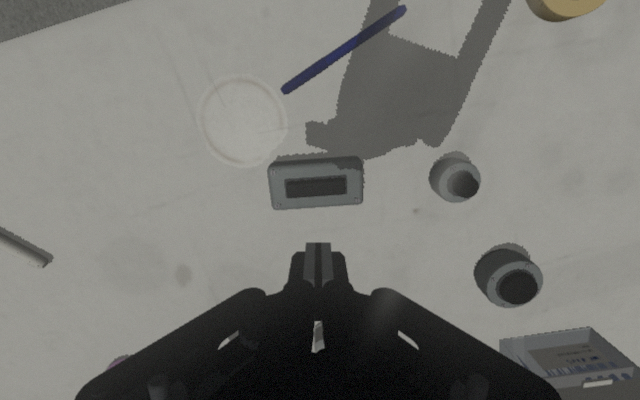

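The before/after view shows all three keys clearly lower: square (117,383), round (282,387) and bar (350,510). The small key, beaker and vial are where they were, and the wrist view shows the bar housing in place at (316,187).

```bash
python3 -c "
from workcell import r
print(r.job_done())"
```

```text
the job is handed in; nothing more can be done
None
```

The large round, square and bar keys were pressed down in that order, each to about 7.8 N, and the job is handed in at about 12 s; the last pictures show all three keys down, no switch visibly moved, and the small switch, beaker and vial where they were.

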